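# Show the marbled panel on the lit easel

### The arm

A 6-joint arm with a two-finger parallel gripper is mounted at the origin on the work surface. World frame = base frame: x ahead of the robot, y to its left, z up, the work surface at z = 0. Lengths are in m, angles in rad, forces in N, time in s.
With the tool pointing down it reaches from about 0.375 to 0.975 m from the base axis. Payload 3.8 kg.
Tool frame: the origin (TCP) lies midway between the tips of the shut fingers; the grasp point (between the pads) lies 19 mm behind it; z points along the fingers, y is the line along which they close (so a half turn about z gives the same grasp; the last joint's range is limited). The gripper opens to 85 mm and grips with 20 to 120 N. Pads are 22 mm wide; open, the fingers measure 114 mm over their backs; the gripper's body (76 mm by 85 mm) begins 54 mm behind the grasp point. The pads swing forward as they close: fully open they stand 13 mm farther back than shut.
Start: joints at [-1.188, 0.264, 1.604, -0, 1.274, -0.037], TCP at [0.275, -0.616, 0.231] pointing down, gripper open.
Joint ranges: [-2.63, 2.63], [-0.94, 2.18], [0.31, 2.57], [-1.31, 4.45], [0, 2.66], [-2.55, 2.55]. Speed limits (rad/s): [2.57, 2.57, 3.14, 3.14, 3.14, 3.14].

### API

Orientations are given as a rotation vector (axis times angle).
In Python, from workcell import * gives the robot as it stands. The module is installed in compiled form; this text tells all that it offers.
- The arm moves only by the tool apply_moves, never from a script. Its arguments are lists of equal length, an entry for each row: "fingers": the opening, from 0 (shut) to 1 (fully open); "travel": the shift along the tool's x, y, z normalised to -1 to 1, where 1 is 0.05 m, a list of three; "rotation": the turn, a rotation vector about the tool's x, y, z normalised to -1 to 1, where 1 is 6 degrees, a list of three. In form: {"fingers": [fingers, ...], "travel": [[dx, dy, dz], ...], "rotation": [[ax, ay, az], ...]}. A call has 1 to 12 rows; each row shifts and turns the commanded pose from where the row before left it, along the tool's axes as they then stand; what a row does not reach is not made up. A row lasts 1/10 s, in which the tool goes at most 50 mm and 8.59 degrees, less where a joint would pass 70% of its speed; a pose out of reach is approached as far as the arm can. A call with a number of a shift or a turn outside -1 to 1 is refused whole. A call with a gripper value outside its range is refused whole. The fingers move at their own pace and stop on an object; "newtons" is the grip in N (left out, the last holds). Time passes only in rows, so rows that do not move let the fingers close. It gives the time, the measured TCP pose, the force, the opening and the grip force at its end, in the units of the state.
- read_state(): the state, without advancing time (a new reading comes with each control period).
- read_camera(name): name is "side" or "top"; returns a dict with "image" (480x640x3 uint8, red, green, blue), "fx", "fy", "cx", "cy" (pixels), "k1" (the pictures are not rectified: a ray, as slopes to the right and down, at radius r is drawn at 1 + k1 r^2 times it, then the intrinsics apply), "extrinsics" (4x4, takes a point from world to camera coordinates). Camera axes: x right, y down, z forward; pixel columns grow to the right and rows downward; lengths in m; the calibration is good to about 2 mm. A picture is of the moment at which its call begins. There is no depth.
- finish_job(): hands the job in; it is judged then, once.
Trained networks look in the newest picture that a camera, given by its name, has taken for a name from the list of things; names that differ only in an ending like _2 or _b are one class to them, and where a whole thing is asked for, a point or a joint stands for the part that bears it (a point fixed in the world has none). Each returns a list of dicts, best first, with "p" (0 to 1); they miss things now and then, are a little off and sometimes report something else, mostly with a low value. They report only what shows in the picture. A call takes as long as a camera call. They do not tell look-alikes from the thing itself.
- regions_of(camera, name): "mask" (480x640 bool, what is visible of it) and "bbox" ([left, top, width, height] in pixels, round what is visible of it).
- tip_of(camera, name): "location" ([column, row] in pixels: a listed point, or the origin of a listed thing).
The state is a dict: "time": time; "q": joint angles; "joint_vel": joint speeds; "joint_torque": joint torques, N m; "tool_pos": TCP position; "tcp_rot": TCP orientation; "wrist_force": force on the tool from outside, world axes, zero at the start; "torque": the same for the moment, N m; "width": opening from 0.0 (shut) to 1.0 (fully open); "grip_force": force on a finger pad.
Only numpy, scipy, OpenCV 4.12 (cv2) and the standard library are available. Lean on these libraries where they do the work, as an engineer would, in place of code of your own. Each camera call takes 0.05 s, during which the arm holds its last target. There are 200 camera calls.

### The job

Take the marbled panel from the steel drying rack and set it gently, without dropping it, on the wooden display easel: lower edge down on the ledge behind its lip, centred, leaning back on the easel, patterned face outwards. Only once it stands there by itself, turn the dimmer knob of the easel light clockwise all the way to its stop. Do not disturb the jars and the bottle.

Things in the scene. Friction and masses are not known exactly. Their poses are not given: they have to be found in the camera images.
- panel: Plywood panel, 130 mm wide, 160 high, 10 thick, about 0.16 kg, marbled pattern on its front, plain wood behind. Origin: middle of its bottom edge face, mid thickness. Own axes: x out of the patterned front, y along the width, z up its height (tilts with the panel). It starts leaning in the rack, pattern outwards.
- rack: Fixed bare-steel rack facing its own +x, away from the robot. Ledge 110 mm long (along y), 18 mm clear depth, 7 mm front lip; behind it three thin rods, 80 mm tall up the slope, leaning back 24 degrees from vertical (tops to -x), the ledge square to them. Origin on the table, 40 mm straight below the inner corner of ledge and rods, mid-length. z up. Base plate 130 x 130 x 6 mm.
- easel: Fixed wooden easel facing its own +x, away from the robot. Ledge 110 mm long (along y), 18 mm clear depth, 7 mm front lip; slatted back 80 mm tall up the slope, leaning back 30 degrees from vertical (top to -x), the ledge square to it. Origin on the table, 75 mm straight below the inner corner of ledge and back, mid-length. z up. Base board x -70 to 120 mm; light bar 32 mm high at x 86 to 114.
- dimmer (a joint): Angle of the dimmer knob in rad: 0 = light at minimum, grows clockwise seen from above, stop (full light) at 2.0. Stays where it is left.
- dimmer_grip (a point): On the axis of the black dimmer knob, at the height to grip, 68 mm above the table; turns with the knob. Knob: disc 60 mm across with an upright bar 56 mm long (this point's x), 14 mm thick (its y), 45 to 75 mm above the table, white line on the bar's -x end. It sits on a fixed grey box 100 x 90 mm, 36 mm high.
- jar_low: Bystander: glass jar, 60 mm diameter, 75 mm high; origin at the centre of its underside.
- jar_tall: Bystander: glass jar, 56 mm diameter, 95 mm high; origin at the centre of its underside.
- flask: Bystander: small bottle, 52 mm diameter, 125 mm high; origin at the centre of its underside.
There are look-alikes about, which are no part of the job. What is meant by the part that bears dimmer is not purple, and is the smaller of those in its own colour.

How it is judged:
On the way, in this order (a step that is already met when the one before it is completed fails the run):
1. the panel stands on the easel, let go (x of panel in the frame of easel between -0.006 and 0.02 m and y of panel in the frame of easel between -0.02 and 0.02 m and z of panel in the frame of easel between 0.071 and 0.088 m and angle between panel's own z axis and vertical between 0.41 and 0.67 rad and angle between panel's own x axis and vertical below 1.4 rad and angle between the y axis of panel and the y axis of easel, either way round below 0.1 rad and contact force between panel and the fingers below 0.1 N and linear speed of panel below 0.02 m/s), for 0.3 s.
2. then the dimmer is at its clockwise stop (value of joint dimmer above 1.92 rad), for 0.2 s.
At the end, for the whole second after the job is handed in: The panel stands at rest in the easel's ledge behind the lip, within 20 mm of its middle, square within 0.1 rad, leaning back 24 to 38 degrees, patterned face outwards, right way up; the dimmer is within 0.08 rad of its clockwise stop; jars and bottle moved less than 30 mm (x of panel in the frame of easel between -0.006 and 0.02 m and y of panel in the frame of easel between -0.02 and 0.02 m and z of panel in the frame of easel between 0.071 and 0.088 m and angle between panel's own z axis and vertical between 0.41 and 0.67 rad and angle between panel's own x axis and vertical below 1.4 rad and angle between the y axis of panel and the y axis of easel, either way round below 0.1 rad and linear speed of panel below 0.02 m/s and value of joint dimmer above 1.92 rad); the robot touches nothing.
It fails at once if the panel struck or pressed on the easel with more than 80 N (contact force between panel and easel above 80 N).
It fails at once if the panel was dropped: it fell faster than 0.35 m/s with no finger on it (contact force between panel and the fingers below 0.1 N and linear speed of panel above 0.35 m/s).
It fails at once if jar_low moved more than 30 mm (distance of jar_low from where it was at the start of the episode above 0.03 m).
It fails at once if jar_tall moved more than 30 mm (distance of jar_tall from where it was at the start of the episode above 0.03 m).
It fails at once if flask moved more than 30 mm (distance of flask from where it was at the start of the episode above 0.03 m).
It also fails if it takes over 59 s, if anything falls off the work surface, if the arm or the gripper's body presses on something with over 40 N, if the wrist force passes 120 N, or if a joint passes its speed limit or range.

## Working session

There is one attempt and no reset: what is moved stays moved. The work goes in short steps, Python scripts to look and compute and a tool call to move; the robot and the scene stay as the last step left them, time stands still between calls to the robot, and variables do not carry over. Pictures are saved under pics/ and viewed, at most 10 in all, crops included, and the job is handed in when it is done.

Besides the shell and the picture viewer there is one more tool, called after "Call:" as name(argument=value, ...), one argument or row to a line, values as JSON. apply_moves: Moves the arm, as the interface text tells. Scaled input: -1 to 1 covers 0.05 m each way for a shift and 6 degrees each way for a turn. Its arguments: {"type":"object","properties":{"fingers":{"type":"array","items":{"type":"number"}},"travel":{"type":"array","items":{"type":"array","items":{"type":"number"}}},"rotation":{"type":"array","items":{"type":"array","items":{"type":"number"}}},"newtons":{"type":"number"}},"required":["fingers","travel","rotation"]}

```bash
mkdir -p pics
cat > h.py <<'E'
from workcell import *
import numpy as np, cv2
from scipy.spatial.transform import Rotation as R
def ray(c,uv):
    K=np.array([[c["fx"],0,c["cx"]],[0,c["fy"],c["cy"]],[0,0,1.]])
    p=cv2.undistortPoints(np.array([[uv]],float),K,np.array([c["k1"],0,0,0,0.]))[0,0]
    E=np.array(c["extrinsics"]); o=-E[:3,:3].T@E[:3,3]
    d=E[:3,:3].T@np.array([p[0],p[1],1]); return o,d/np.linalg.norm(d)
def at_z(c,uv,z):
    o,d=ray(c,uv); return o+d*(z-o[2])/d[2]
def proj(c,P):
    E=np.array(c["extrinsics"]); K=np.array([[c["fx"],0,c["cx"]],[0,c["fy"],c["cy"]],[0,0,1.]])
    return cv2.projectPoints(np.array(P,float).reshape(-1,1,3),cv2.Rodrigues(E[:3,:3])[0],E[:3,3],K,np.array([c["k1"],0,0,0,0.]))[0][:,0]
def meet(c1,u1,c2,u2):
    o1,d1=ray(c1,u1);o2,d2=ray(c2,u2)
    s=np.linalg.lstsq(np.c_[d1,-d2],o2-o1,rcond=None)[0]
    a,b=o1+s[0]*d1,o2+s[1]*d2
    return (a+b)/2,np.linalg.norm(a-b)
E
python3 - <<'E'
from h import *
np.set_printoptions(precision=3,suppress=True)
C={n:read_camera(n) for n in("top","side")}
for n in C:
    cv2.imwrite(f"pics/{n}0.png",C[n]["image"][:,:,::-1])
    e=np.array(C[n]["extrinsics"]);print(n,-e[:3,:3].T@e[:3,3],e[2,:3],C[n]["fx"],C[n]["k1"])
    for t in["panel","rack","easel","dimmer","dimmer_grip","jar_low","jar_tall","flask"]:
        print(t,[(np.round(x["location"]),round(x["p"],2)) for x in tip_of(n,t)] if t!="dimmer" else "",[(x["bbox"],round(x["p"],2)) for x in regions_of(n,t)])
E
```

```text
top [0.363 0.027 1.224] [ 0.191 -0.015 -0.982] 502.88562878884034 0.028181360443018087
panel [(array([241., 223.]), 0.7)] [([197.1, 217.9, 70.0, 19.5], 0.69)]
rack [(array([238., 224.]), 0.94), (array([323., 174.]), 0.61)] [([208.2, 199.4, 64.8, 54.1], 0.9)]
easel [(array([407., 200.]), 0.94)] [([471.7, 246.3, 34.4, 27.4], 0.62)]
dimmer  [([262.6, 301.5, 25.0, 24.6], 0.72), ([311.8, 240.7, 27.1, 27.6], 0.63), ([342.6, 314.1, 39.1, 37.9], 0.56)]
dimmer_grip [(array([272., 315.]), 0.89), (array([323., 256.]), 0.64), (array([371., 331.]), 0.58)] [([262.4, 302.0, 26.6, 24.5], 0.71), ([348.3, 311.5, 32.6, 37.5], 0.68)]
jar_low [(array([322., 175.]), 0.7)] [([311.9, 154.7, 23.3, 32.5], 0.8)]
jar_tall [(array([484., 264.]), 0.96)] [([473.1, 245.5, 33.0, 27.4], 0.84)]
flask [(array([149., 241.]), 0.69)] [([123.7, 225.9, 36.7, 25.0], 0.84)]
side [0.537 1.223 0.764] [ 0.034 -0.87  -0.491] 622.8405073948601 -0.17886004207968406
panel [(array([295., 305.]), 0.6)] [([287.7, 229.4, 43.7, 95.1], 0.67)]
rack [(array([297., 322.]), 0.63)] [([266.6, 276.6, 66.4, 68.4], 0.97), ([295.1, 342.0, 31.0, 63.9], 0.65)]
easel [] [([237.4, 174.5, 80.7, 65.5], 0.73)]
dimmer  [([396.5, 214.7, 35.8, 34.3], 0.87), ([387.4, 274.6, 32.7, 20.4], 0.78), ([329.0, 242.2, 22.7, 25.2], 0.61)]
dimmer_grip [(array([338., 249.]), 0.94), (array([413., 220.]), 0.83), (array([401., 276.]), 0.56)] [([386.5, 274.4, 28.5, 19.5], 0.94), ([325.0, 241.9, 26.2, 24.2], 0.86), ([235.1, 240.7, 28.1, 35.1], 0.52)]
jar_low [(array([250., 268.]), 0.95), (array([294., 307.]), 0.48)] [([236.2, 238.2, 26.7, 40.0], 0.96)]
jar_tall [(array([347., 200.]), 0.78)] [([336.0, 168.5, 17.2, 39.9], 0.95)]
flask [(array([310., 402.]), 0.75)] [([293.7, 341.2, 31.1, 68.6], 0.59)]
```

View pics/top0.png

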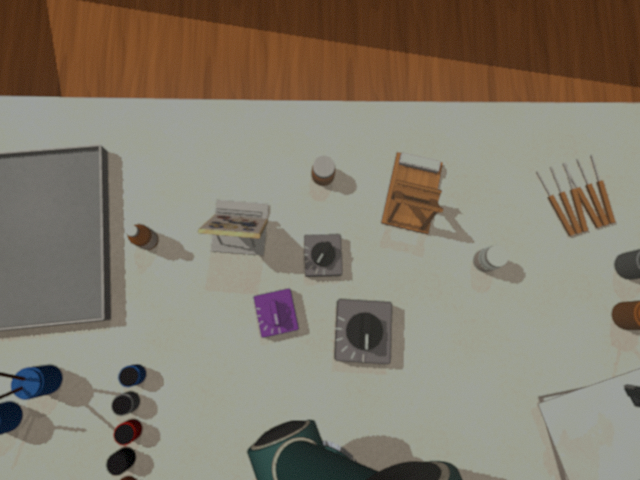

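View pics/side0.png

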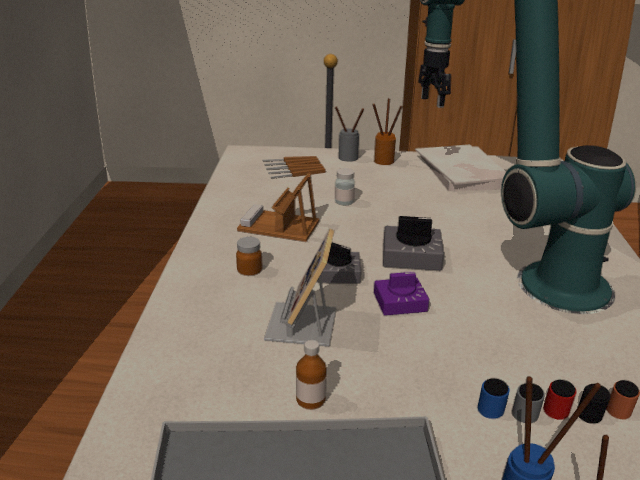

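The top view shows three knobs: small grey (323,256), purple (272,315) and big grey (365,330). Small grey fits: it isn't purple and is the smaller of the two greys. The panel is in the rack at about (235,225), the easel at about (412,195) and jars at (323,172) and (487,260). The flask is at (145,237). In the side view the panel is at (312,280), the easel at (280,210) and the small grey knob at (340,255).

Next are enlarged crops to confirm the knob and fit the model outlines.

Run:
```python
from h import *
np.set_printoptions(precision=3,suppress=True)
T=cv2.imread("pics/top0.png");S=cv2.imread("pics/side0.png")
def crop(I,x,y,w,h,s):
    c=cv2.resize(I[y:y+h,x:x+w],None,fx=s,fy=s,interpolation=cv2.INTER_CUBIC)
    for i in range(0,w,10): cv2.putText(c,str(x+i),(i*s,8),0,.28,(0,0,255),1);cv2.line(c,(i*s,8),(i*s,12),(0,0,255),1)
    for i in range(0,h,10): cv2.putText(c,str(y+i),(0,i*s+4),0,.28,(0,0,255),1)
    return c
cv2.imwrite("pics/cropA.png",np.vstack([np.hstack([crop(T,190,190,100,75,4),crop(T,370,145,100,75,4)]),np.hstack([crop(T,290,220,100,75,4),crop(T,370,180,100,75,4)])]))
cv2.imwrite("pics/cropB.png",np.vstack([np.hstack([crop(S,260,220,100,75,4),crop(S,230,170,100,75,4)]),np.hstack([crop(S,260,275,100,75,4),crop(S,300,225,100,75,4)])]))
c,s=read_camera("top"),read_camera("side")
P=lambda u,v:print(*meet(c,u,s,v))
print("grip",at_z(c,(323,256),.068),at_z(s,(338,249),.068))
print("jl",at_z(c,(322,175),0),at_z(s,(250,268),0),"jt",at_z(c,(484,264),0),at_z(s,(347,200),0),"fl",at_z(c,(149,241),0),at_z(s,(310,402),0))
print("rack",at_z(c,(238,224),0),at_z(s,(297,322),0),"easel",at_z(c,(407,200),0))
```

```text
grip [ 0.528 -0.011  0.068] [ 0.538 -0.01   0.068]
jl [ 0.745 -0.011  0.   ] [ 0.744 -0.023  0.   ] jt [ 0.52  -0.409  0.   ] [ 0.518 -0.423  0.   ] fl [0.572 0.413 0.   ] [0.576 0.417 0.   ]
rack [0.616 0.197 0.   ] [0.617 0.183 0.   ] easel [ 0.681 -0.225  0.   ]
```

View pics/cropA.png

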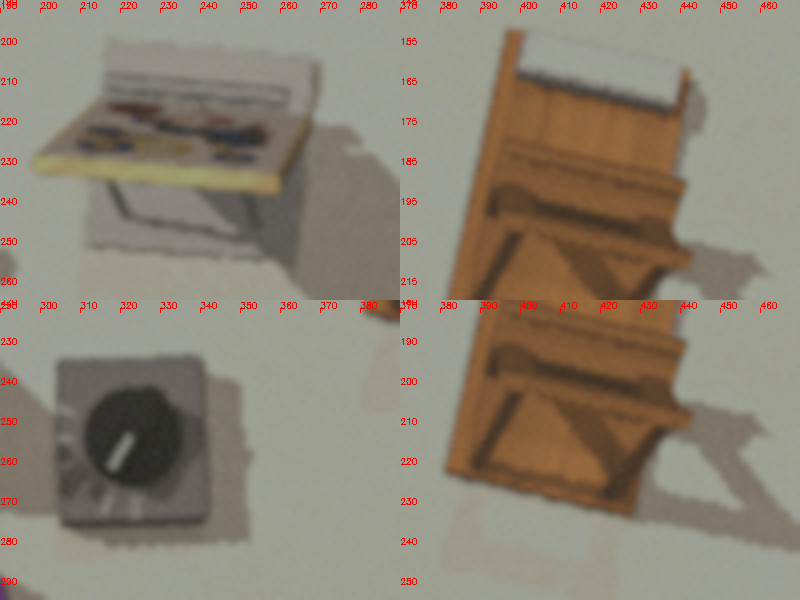

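View pics/cropB.png

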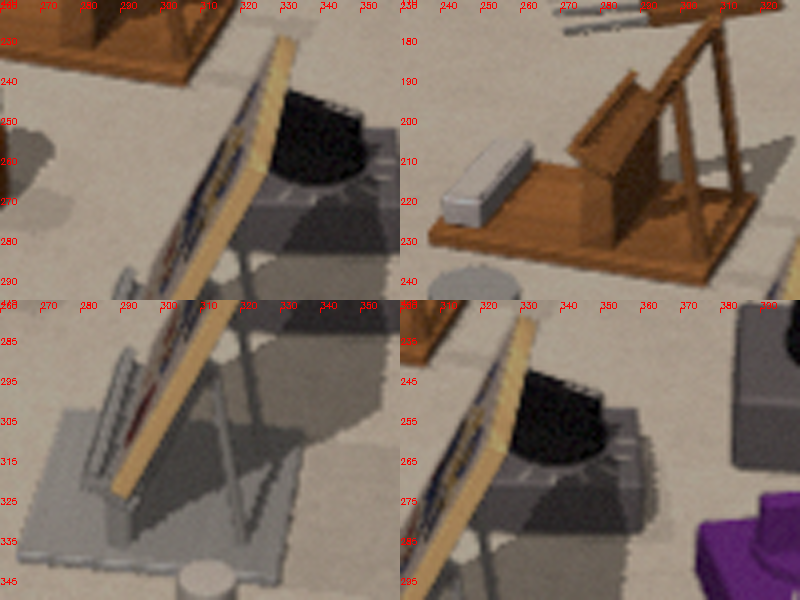

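Crops show the small grey knob at top (323,254), with its white line pointing down-left. It is on a grey box about 37x41 px (90x100 mm as told), so it is confirmed as the target; the big grey box is about 56 px. The panel's top edge runs from (198,233) to (260,238), and the easel ledge lip from (396,181) to (442,190). Next I fit the poses.

```bash
cat > fit.py <<'E'
from h import *
from scipy.optimize import least_squares
np.set_printoptions(precision=4,suppress=True)
c,s=read_camera("top"),read_camera("side")
def pf(p,M): # panel pose x,y,z,yaw,lean
    Rm=(R.from_euler('z',p[3])*R.from_euler('y',-p[4])).as_matrix()
    return np.array(M)@Rm.T+p[:3]
def fit(mod,p0,tm,to,sm,so,sc=2.):
    f=lambda p:np.r_[(proj(c,mod(p,tm))-to).ravel(),(proj(s,mod(p,sm))-so).ravel()]
    r=least_squares(f,p0,loss='soft_l1',f_scale=sc,x_scale=.01)
    print(r.x); print(f(r.x).reshape(-1,2).round(1).tolist()); return r.x
if __name__=="__main__":
    b,f=-.005,.005
    print("panel"); fit(pf,[.62,.19,.042,0,.42],[(b,.065,.16),(b,-.065,.16),(f,.065,.16),(f,-.065,.16)],[(198.5,233),(259.5,238),(199.5,229),(261,233.5)],
     [(b,.065,.16),(f,.065,0),(b,.065,0),(0,-.065,.16)],[(327.5,261),(288,322),(292.5,324.5),(331,229.5)])
    # easel: x,y,yaw,halfwidth,base thickness
    def em(p,M):
        M=[( m[0],m[1]*(p[3] if m[2] in("b","t") else .055),{"b":0,"t":p[4]}.get(m[2],m[2])) for m in M]
        return np.array(M,float)@R.from_euler('z',p[2]).as_matrix().T+[p[0],p[1],0]
    print("easel"); fit(em,[.68,-.225,-.2,.055,.01],
     [(-.07,1,"t"),(-.07,-1,"t"),(.12,1,"t"),(.12,-1,"t"),(-.04,-1,.144),(.0173,-1,.093)],[(381.2,222.5),(427.5,233.7),(397,152.5),(442.5,162.5),(442.5,208.7),(442,190.5)],
     [(.12,1,"b"),(-.07,1,"b"),(-.07,-1,"t"),(.0173,1,.093),(.0173,-1,.093)],[(237.5,230.5),(306,241),(318.7,220),(273.7,207.5),(288.7,188)])
    def dm(p,M): return np.array(M)@R.from_euler('z',p[2]).as_matrix().T+[p[0],p[1],0]
    print("box"); fit(dm,[.53,-.01,0],[(.05,.045,.036),(.05,-.045,.036),(-.05,.045,.036),(-.05,-.045,.036)],[(303.7,235),(340.7,234.2),(305.5,276),(341.7,275.5)],[(-.05,-.045,.036)],[(359.5,252)])
    print("knob top",at_z(c,(323,254),.07))
    a,b=at_z(c,(322.5,253.7),.075),at_z(c,(318,262.5),.075);print("bar yaw",np.arctan2(*(a-b)[1::-1]))
    print(read_state()["tcp_rot"])
E
python3 fit.py
```

```text
panel
[ 0.6205  0.1829  0.0436 -0.0676  0.4096]
[[-0.0, 0.4], [1.3, -0.0], [-0.9, -0.2], [-0.0, -0.2], [-0.4, 1.0], [-0.2, 0.4], [0.0, -0.0], [0.6, -1.5]]
easel
[ 0.6744 -0.2302 -0.2368  0.0578  0.0087]
[[0.2, 0.4], [-0.3, 0.3], [0.3, -0.6], [-0.5, -0.1], [0.6, 0.7], [-0.1, 0.8], [-0.7, 1.1], [0.1, 1.6], [0.2, -0.0], [-0.2, -3.2], [-1.1, -0.6]]
box
[ 0.5351 -0.012   0.0303]
[[-0.2, -0.3], [0.2, -0.3], [-1.0, 0.3], [0.8, -0.1], [0.3, -0.3]]
knob top [ 0.5323 -0.0113  0.07  ]
bar yaw -0.46729294129077814
[-3.0726 -0.6545 -0.    ]
```

```bash
cat > go.py <<'E'
from h import *
np.set_printoptions(precision=3,suppress=True)
def panelpose(x,y,z,yaw,lean,h):   # TCP pose to hold panel with bottom origin at x,y,z; TCP at height h on the panel
    P=(R.from_euler('z',yaw)*R.from_euler('y',-lean)).as_matrix()
    return np.array([x,y,z])+P[:,2]*h, np.c_[P[:,1],P[:,0],-P[:,2]]
def downpose(p,yaw): # tool down, tool y at angle yaw
    cy,sy=np.cos(yaw),np.sin(yaw); return np.array(p,float),np.c_[[-sy,cy,0],[cy,sy,0],[0,0,-1]]@np.eye(3)
def rem(p,Rt,st=None):
    st=st or read_state(); Rc=R.from_rotvec(st["tcp_rot"]).as_matrix()
    print("rot units(6deg)",R.from_matrix(Rc.T@Rt).as_rotvec()/np.radians(6),"| shift units(50mm) in TARGET axes",Rt.T@(p-st["tool_pos"])/.05,"| in present axes",Rc.T@(p-st["tool_pos"])/.05)
E
sed -i 's/np.c_\[\[-sy,cy,0\]/np.c_[[-sy,cy,0]/' go.py
python3 - <<'E'
from go import *
p,Rt=panelpose(.6205,.183,.0436,-.068,.41,.121)
print(p,Rt,np.linalg.det(Rt)); rem(p,Rt)
pre,_=panelpose(.6205,.183,.0436,-.068,.41,.261); rem(pre,Rt); print(pre)
E
```

```text
[0.572 0.186 0.155] [[ 0.068  0.915  0.398]
 [ 0.998 -0.062 -0.027]
 [ 0.     0.399 -0.917]] 1.0000000000000004
rot units(6deg) [ -3.523   2.119 -10.191] | shift units(50mm) in TARGET axes [16.42   3.829  3.336] | in present axes [ 11.972 -12.237   1.534]
rot units(6deg) [ -3.523   2.119 -10.191] | shift units(50mm) in TARGET axes [16.42   3.829  0.536] | in present axes [ 10.986 -12.76   -1.034]
[0.517 0.19  0.283]
```

Call:
apply_moves(
  fingers=[1,1,1,1,1,1,1,1,1,1,1,1],
  travel=[
    [0,0,-0.5],
    [0,0,-0.5],
    [0,0,0],
    [0,0,0],
    [0,0,0],
    [0,0,0],
    [0,0,0],
    [0,0,0],
    [0,0,0],
    [0,0,0],
    [0,0,0],
    [0,0,0],
  ],
  rotation=[
    [-0.294,0.177,-0.849],
    [-0.294,0.177,-0.849],
    [-0.294,0.177,-0.849],
    [-0.294,0.177,-0.849],
    [-0.294,0.177,-0.849],
    [-0.294,0.177,-0.849],
    [-0.294,0.177,-0.849],
    [-0.294,0.177,-0.849],
    [-0.294,0.177,-0.849],
    [-0.294,0.177,-0.849],
    [-0.294,0.177,-0.849],
    [-0.294,0.177,-0.849],
  ],
)

```text
time: 3.0
tool_pos: [0.2742, -0.6158, 0.2814]
tcp_rot: [2.052, 1.924, 0.401]
wrist_force: [0.0, -0.0, -0.4]
width: 1.004
grip_force: 0.0
```

```bash
cat > q.py <<'E'
from go import *
import sys
h=float(sys.argv[1]); p,Rt=panelpose(.6205,.183,.0436,-.068,.41,h); rem(p,Rt); s=read_state(); print(s["time"],np.array(s["tool_pos"]),np.array(s["q"]))
E
python3 q.py .261
```

```text
rot units(6deg) [ 0.018 -0.004  0.034] | shift units(50mm) in TARGET axes [16.41   3.445  1.464] | in present axes [16.397  3.502  1.478]
3.0 [ 0.274 -0.616  0.281] [-1.391  0.151  1.7    0.427  1.216 -1.462]
```

Call:
apply_moves(
  fingers=[1,1,1,1,1,1,1,1,1,1,1,1],
  travel=[
    [0.82,0.17,0],
    [0.82,0.17,0],
    [0.82,0.17,0],
    [0.82,0.17,0],
    [0.82,0.17,0],
    [0.82,0.17,0],
    [0.82,0.17,0],
    [0.82,0.17,0],
    [0.82,0.17,0],
    [0.82,0.17,0],
    [0.82,0.17,0],
    [0.82,0.17,0],
  ],
  rotation=[
    [0,0,0],
    [0,0,0],
    [0,0,0],
    [0,0,0],
    [0,0,0],
    [0,0,0],
    [0,0,0],
    [0,0,0],
    [0,0,0],
    [0,0,0],
    [0,0,0],
    [0,0,0],
  ],
)

```text
time: 4.2
tool_pos: [0.401, -0.1301, 0.3227]
tcp_rot: [2.056, 1.919, 0.401]
wrist_force: [0.8, -0.9, 0.5]
width: 0.999
grip_force: 0.0
```

Call:
apply_moves(
  fingers=[1,1,1,1,1,1,1,1,1,1],
  travel=[
    [0.82,0.17,0],
    [0.82,0.17,0],
    [0.82,0.17,0],
    [0.82,0.17,0],
    [0.82,0.17,0],
    [0.82,0.17,0],
    [0.82,0.17,0],
    [0.82,0.17,0],
    [0,0,0],
    [0,0,0],
  ],
  rotation=[
    [0,0,0],
    [0,0,0],
    [0,0,0],
    [0,0,0],
    [0,0,0],
    [0,0,0],
    [0,0,0],
    [0,0,0],
    [0,0,0],
    [0,0,0],
  ],
)

```text
time: 5.2
tool_pos: [0.4854, 0.1924, 0.349]
tcp_rot: [2.055, 1.924, 0.399]
wrist_force: [-0.3, -2.1, -0.7]
width: 0.998
grip_force: 0.0
```

```bash
python3 q.py .261; python3 q.py .121
```

```text
rot units(6deg) [-0.003 -0.002  0.023] | shift units(50mm) in TARGET axes [-0.004  0.051  1.461] | in present axes [-0.004  0.051  1.461]
5.2 [0.485 0.192 0.349] [ 0.464 -0.32   2.012 -0.228  1.102  0.598]
rot units(6deg) [-0.003 -0.002  0.023] | shift units(50mm) in TARGET axes [-0.004  0.051  4.261] | in present axes [-0.005  0.052  4.261]
5.2 [0.485 0.192 0.349] [ 0.464 -0.32   2.012 -0.228  1.102  0.598]
```

Call:
apply_moves(
  fingers=[1,1,1,1,1,1,1,1,1,1,1,1],
  travel=[
    [0,0.05,0.5],
    [0,0,0.5],
    [0,0,0.5],
    [0,0,0.5],
    [0,0,0.5],
    [0,0,0.5],
    [0,0,0.4],
    [0,0,0.3],
    [0,0,0.3],
    [0,0,0.26],
    [0,0,0],
    [0,0,0],
  ],
  rotation=[
    [0,0,0],
    [0,0,0],
    [0,0,0],
    [0,0,0],
    [0,0,0],
    [0,0,0],
    [0,0,0],
    [0,0,0],
    [0,0,0],
    [0,0,0],
    [0,0,0],
    [0,0,0],
  ],
)

```text
time: 6.4
tool_pos: [0.573, 0.1856, 0.1551]
tcp_rot: [2.057, 1.921, 0.4]
wrist_force: [0.1, 0.9, -0.5]
width: 1.004
grip_force: 0.0
```

```bash
python3 q.py .121
python3 - <<'E'
from h import *
c,s=read_camera("top"),read_camera("side")
f=lambda I,x,y:cv2.resize(I[y:y+150,x:x+100,::-1],(400,600),interpolation=cv2.INTER_CUBIC)
cv2.imwrite("pics/pg.png",np.hstack([f(c["image"],185,170),f(s["image"],260,200)]))
E
```

```text
rot units(6deg) [ 0.006  0.    -0.003] | shift units(50mm) in TARGET axes [ 0.014 -0.016  0.005] | in present axes [ 0.014 -0.016  0.005]
6.4 [0.573 0.186 0.155] [ 0.37  -0.021  2.127 -0.273  0.679  0.62 ]
```

View pics/pg.png

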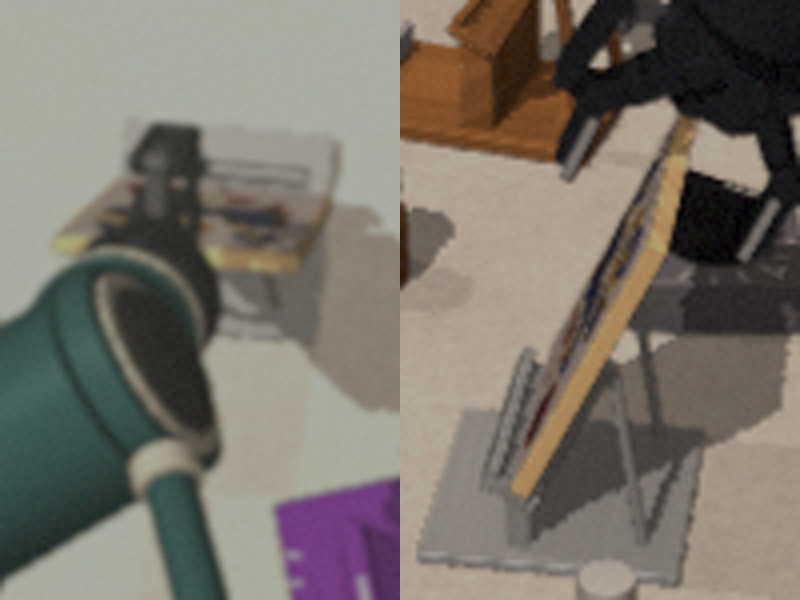

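The gripper straddles the panel's top edge: the pads are at about (303,238) and (352,254) in the side image, one on each side. Closing now, then lifting along the slope.

Call:
apply_moves(
  fingers=[0,0,0,0,0,0,0,0,0,0],
  travel=[
    [0,0,0],
    [0,0,0],
    [0,0,0],
    [0,0,0],
    [0,0,0],
    [0,0,0],
    [0,0,0],
    [0,0,0],
    [0,0,0],
    [0,0,0],
  ],
  rotation=[
    [0,0,0],
    [0,0,0],
    [0,0,0],
    [0,0,0],
    [0,0,0],
    [0,0,0],
    [0,0,0],
    [0,0,0],
    [0,0,0],
    [0,0,0],
  ],
  newtons=50,
)

```text
time: 7.5
tool_pos: [0.5733, 0.1858, 0.1554]
tcp_rot: [2.056, 1.921, 0.402]
wrist_force: [1.7, -0.3, 2.0]
width: 0.112
grip_force: 49.4
```

Call:
apply_moves(
  fingers=[0,0,0,0,0,0,0,0,0,0,0],
  travel=[
    [0,0,-0.1],
    [0,0,-0.2],
    [0,0,-0.3],
    [0,0,-0.4],
    [0,0,-0.5],
    [0,0,-0.5],
    [0,0,-0.5],
    [0,0,-0.3],
    [0,0,-0.2],
    [0,0,0],
    [0,0,0],
  ],
  rotation=[
    [0,0,0],
    [0,0,0],
    [0,0,0],
    [0,0,0],
    [0,0,0],
    [0,0,0],
    [0,0,0],
    [0,0,0],
    [0,0,0],
    [0,0,0],
    [0,0,0],
  ],
)

```text
time: 8.6
tool_pos: [0.5124, 0.1895, 0.2914]
tcp_rot: [2.057, 1.922, 0.398]
wrist_force: [0.0, -0.3, -2.5]
width: 0.109
grip_force: 49.4
```

```bash
python3 q.py .271
python3 - <<'E'
from h import *
c,s=read_camera("top"),read_camera("side")
f=lambda I,x,y:cv2.resize(I[y:y+150,x:x+100,::-1],(400,600),interpolation=cv2.INTER_CUBIC)
cv2.imwrite("pics/pl.png",np.hstack([f(c["image"],185,140),f(s["image"],270,140)]))
E
```

```text
rot units(6deg) [-0.01   0.005  0.001] | shift units(50mm) in TARGET axes [ 0.017  0.01  -0.011] | in present axes [ 0.017  0.01  -0.011]
8.6 [0.512 0.189 0.291] [ 0.43  -0.248  2.062 -0.232  0.977  0.594]
```

View pics/pl.png

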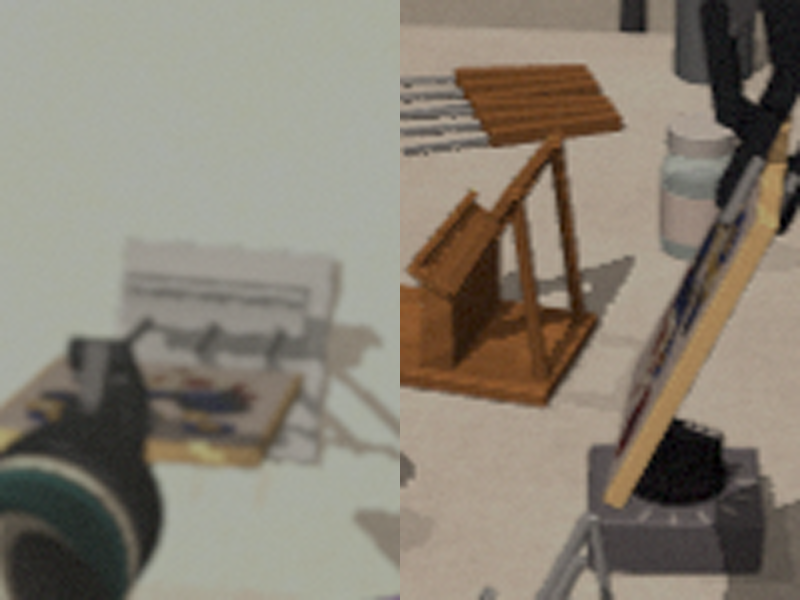

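The panel is held cleanly. In the side view its near lower corner is at about (321,264.5)/(327,267), and in the top view the lower right front corner is at (260.5,233.7). I'll check these against the assumed grasp, then plan the placing.

```bash
cat > hold.py <<'E'
from go import *
from scipy.optimize import least_squares
E0=(.6744,-.2302,-.2368)   # easel x,y,yaw
def held(off=(0,0,0,0)): # panel world pose matrices from TCP; off = dx,dy,dz (panel axes), droop about y
    st=read_state(); Rc=R.from_rotvec(st["tcp_rot"]).as_matrix()
    P=np.c_[Rc[:,1],Rc[:,0],-Rc[:,2]]@R.from_euler('y',-off[3]).as_matrix()
    g=np.array(st["tool_pos"])
    return g-P[:,2]*.121+P@np.array(off[:3]),P
E
python3 - <<'E'
from hold import *
c,s=read_camera("top"),read_camera("side")
o,P=held(); print(o)
C=lambda *q:o+P@np.array(q)
print(proj(s,[C(.005,.065,0),C(-.005,.065,0),C(-.005,.065,.16)]),proj(c,[C(.005,-.065,0),C(-.005,-.065,.16)]))
Pe=(R.from_euler('z',E0[2])*R.from_euler('y',-.5236)).as_matrix()
# seated panel origin
e=np.array([E0[0],E0[1],.075])
for up in(.12,.03,.012,.0):
    p,Rt=panelpose(*(e+Pe@[.008,0,up]),E0[2],.5236,.121); print(up,p); rem(p,Rt)
E
```

```text
[0.561 0.186 0.18 ]
[[320.004 264.268]
 [324.965 266.519]
 [364.184 195.358]] [[262.042 232.556]
 [251.401 257.296]]
0.12 [ 0.564 -0.204  0.288]
rot units(6deg) [-1.097 -0.714  1.442] | shift units(50mm) in TARGET axes [-7.398  2.429  1.477] | in present axes [-7.77   1.405  0.687]
0.03 [ 0.608 -0.214  0.21 ]
rot units(6deg) [-1.097 -0.714  1.442] | shift units(50mm) in TARGET axes [-7.398  2.429  3.277] | in present axes [-7.919  1.6    2.47 ]
0.012 [ 0.616 -0.216  0.194]
rot units(6deg) [-1.097 -0.714  1.442] | shift units(50mm) in TARGET axes [-7.398  2.429  3.637] | in present axes [-7.949  1.639  2.826]
0.0 [ 0.622 -0.218  0.184]
rot units(6deg) [-1.097 -0.714  1.442] | shift units(50mm) in TARGET axes [-7.398  2.429  3.877] | in present axes [-7.969  1.665  3.064]
```

Call:
apply_moves(
  fingers=[0,0,0,0,0,0,0,0,0,0,0,0],
  travel=[
    [0,0,0],
    [0,0,0],
    [0,0,0],
    [-0.3,0.1,0],
    [-0.6,0.2,0],
    [-0.8,0.25,0],
    [-0.8,0.25,0],
    [-0.8,0.25,0],
    [-0.8,0.25,0],
    [-0.8,0.25,0],
    [-0.8,0.25,0],
    [-0.8,0.25,0],
  ],
  rotation=[
    [-0.366,-0.238,0.481],
    [-0.366,-0.238,0.481],
    [-0.365,-0.238,0.48],
    [0,0,0],
    [0,0,0],
    [0,0,0],
    [0,0,0],
    [0,0,0],
    [0,0,0],
    [0,0,0],
    [0,0,0],
    [0,0,0],
  ],
)

```text
time: 10.0
tool_pos: [0.5225, -0.149, 0.3431]
tcp_rot: [2.118, 1.666, 0.45]
wrist_force: [1.2, -0.1, -1.2]
width: 0.108
grip_force: 49.4
```

Call:
apply_moves(
  fingers=[0,0,0,0,0],
  travel=[
    [-0.6,0.25,0],
    [-0.3,0.13,0],
    [0,0,0],
    [0,0,0],
    [0,0,0],
  ],
  rotation=[
    [0,0,0],
    [0,0,0],
    [0,0,0],
    [0,0,0],
    [0,0,0],
  ],
)

```text
time: 10.5
tool_pos: [0.5282, -0.1938, 0.3519]
tcp_rot: [2.118, 1.668, 0.45]
wrist_force: [0.8, 0.2, -0.9]
width: 0.109
grip_force: 49.4
```

```bash
cat > pl.py <<'E'
from hold import *
import sys
ex,lean,up=map(float,sys.argv[1:4])
Pe=(R.from_euler('z',E0[2])*R.from_euler('y',-.5236)).as_matrix()
e=np.array([E0[0],E0[1],.075])
p,Rt=panelpose(*(e+Pe@[ex,0,up]),E0[2],lean,.121); rem(p,Rt); s=read_state();print(s["time"],p,np.array(s["tool_pos"]),np.array(s["q"]))
E
python3 pl.py .008 .5236 .12
```

```text
rot units(6deg) [ 0.003 -0.023 -0.002] | shift units(50mm) in TARGET axes [-0.021  0.001  1.482] | in present axes [-0.025  0.     1.482]
10.5 [ 0.564 -0.204  0.288] [ 0.528 -0.194  0.352] [-0.469 -0.34   2.053  0.148  0.922 -0.291]
```

Call:
apply_moves(
  fingers=[0,0,0,0,0,0,0,0,0,0],
  travel=[
    [0,0,0.3],
    [0,0,0.5],
    [0,0,0.5],
    [0,0,0.5],
    [0,0,0.5],
    [0,0,0.4],
    [0,0,0.3],
    [0,0,0.18],
    [0,0,0],
    [0,0,0],
  ],
  rotation=[
    [0,0,0],
    [0,0,0],
    [0,0,0],
    [0,0,0],
    [0,0,0],
    [0,0,0],
    [0,0,0],
    [0,0,0],
    [0,0,0],
    [0,0,0],
  ],
)

```text
time: 11.5
tool_pos: [0.6063, -0.213, 0.2157]
tcp_rot: [2.116, 1.667, 0.451]
wrist_force: [0.7, 0.5, -1.1]
width: 0.11
grip_force: 49.4
```

```bash
python3 pl.py .008 .5236 .03
python3 - <<'E'
from hold import *
c,s=read_camera("top"),read_camera("side")
f=lambda I,x,y:cv2.resize(I[y:y+100,x:x+80,::-1],(400,500),interpolation=cv2.INTER_CUBIC)
cv2.imwrite("pics/pe.png",np.hstack([f(c["image"],380,150),f(s["image"],235,150)]))
o,P=held();C=lambda *q:o+P@np.array(q)
for k,n in((s,"s"),(c,"t")): print(n,proj(k,[C(a,b,h) for a,b,h in((.005,.065,0),(-.005,.065,0),(.005,-.065,0),(-.005,-.065,.16))]).round(1).tolist())
E
```

```text
rot units(6deg) [ 0.023 -0.016 -0.003] | shift units(50mm) in TARGET axes [-0.015 -0.032  0.119] | in present axes [-0.015 -0.032  0.119]
11.5 [ 0.608 -0.214  0.21 ] [ 0.606 -0.213  0.216] [-0.43  -0.081  2.098  0.171  0.614 -0.307]
s [[280.3, 199.2], [283.6, 201.5], [296.6, 179.5], [330.6, 135.2]]
t [[391.0, 185.4], [389.8, 189.6], [446.7, 198.7], [456.7, 224.0]]
```

View pics/pe.png

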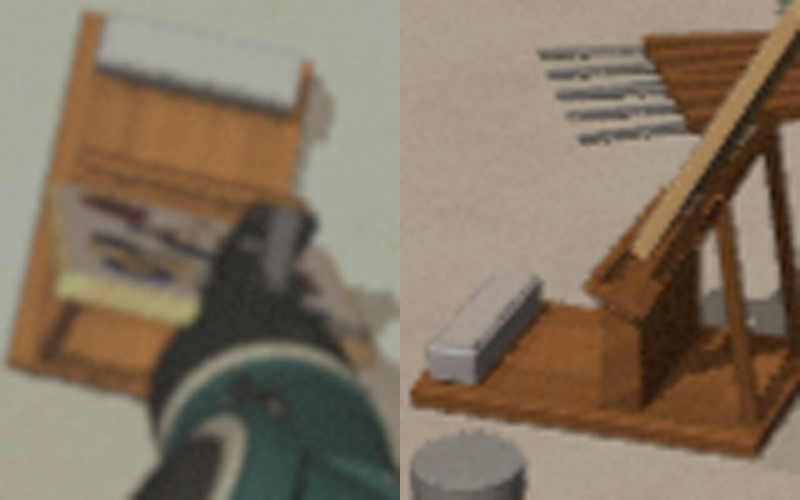

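Run:
```python
from hold import *
c,s=read_camera("top"),read_camera("side")
Pe=(R.from_euler('z',E0[2])*R.from_euler('y',-.5236)).as_matrix();e=np.array([E0[0],E0[1],.075])
pts=[(a,y,b) for a,b in((0,80),(0,0),(18,0),(18,7),(24,7)) for y in(55,-55)]
W=[e+Pe@(np.array(q)/1000) for q in pts]
I=cv2.imread("pics/side0.png")[165:245,230:330];T=cv2.imread("pics/top0.png")[145:245,370:470]
A=cv2.resize(I,None,fx=5,fy=5,interpolation=2);B=cv2.resize(T[:80],None,fx=5,fy=5,interpolation=2)[:, :]
B=cv2.resize(T[20:80,10:80],None,fx=5,fy=5,interpolation=2);A=A[:300,:]
for img,k,x0,y0 in((A,s,230,165),(B,c,380,165)):
    q=(proj(k,W)-[x0,y0]+.5)*5
    for i in range(0,10,2):
        cv2.line(img,tuple(q[i].astype(int)),tuple(q[i+1].astype(int)),[(0,0,255),(0,255,255),(0,255,0),(255,0,0),(255,0,255)][i//2],1)
cv2.imwrite("pics/ov.png",cv2.resize(np.hstack([A[:, :440],B]),None,fx=1,fy=1)[:, :800])
```

```text
(no output)
```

View pics/ov.png

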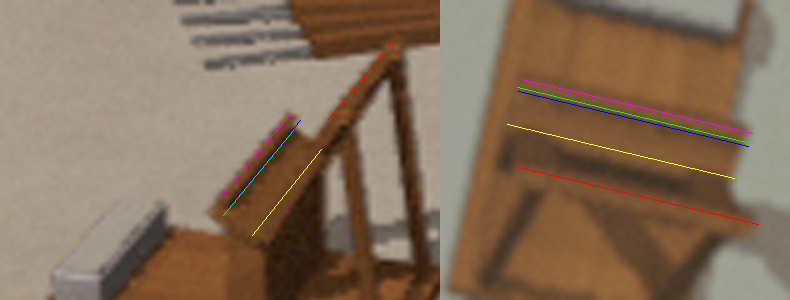

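The overlay matches the easel: red on the back's top edge, green and magenta on the lip. I'll descend to just above the ledge.

Call:
apply_moves(
  fingers=[0,0,0,0,0,0],
  travel=[
    [-0.01,-0.03,0.1],
    [0,0,0.2],
    [0,0,0.15],
    [0,0,0.1],
    [0,0,0.05],
    [0,0,0],
  ],
  rotation=[
    [0,0,0],
    [0,0,0],
    [0,0,0],
    [0,0,0],
    [0,0,0],
    [0,0,0],
  ],
)

```text
time: 12.3
tool_pos: [0.6193, -0.2168, 0.1877]
tcp_rot: [2.118, 1.667, 0.45]
wrist_force: [-0.1, 0.2, -1.8]
width: 0.107
grip_force: 49.4
```

Call:
apply_moves(
  fingers=[0,0,0,0,0],
  travel=[
    [0,0,0.02],
    [0,0,0.02],
    [0,0,0.02],
    [0,0,0],
    [0,0,0],
  ],
  rotation=[
    [0,0,0],
    [0,0,0],
    [0,0,0],
    [0,0,0],
    [0,0,0],
  ],
)

```text
time: 12.8
tool_pos: [0.6209, -0.2172, 0.1862]
tcp_rot: [2.117, 1.666, 0.45]
wrist_force: [0.4, -0.1, -2.1]
width: 0.115
grip_force: 49.4
```

```bash
python3 pl.py .008 .5236 0
```

```text
rot units(6deg) [ 0.021 -0.015 -0.006] | shift units(50mm) in TARGET axes [-0.001  0.002  0.057] | in present axes [-0.001  0.002  0.057]
12.8 [ 0.622 -0.218  0.184] [ 0.621 -0.217  0.186] [-0.425 -0.02   2.099  0.183  0.552 -0.319]
```

Call:
apply_moves(
  fingers=[0,0,0,0],
  travel=[
    [0,0,0.03],
    [0,0,0.03],
    [0,0,0],
    [0,0,0],
  ],
  rotation=[
    [0,0,0],
    [0,0,0],
    [0,0,0],
    [0,0,0],
  ],
)

```text
time: 13.2
tool_pos: [0.6224, -0.2181, 0.1858]
tcp_rot: [2.115, 1.666, 0.45]
wrist_force: [-10.8, 1.9, 10.8]
width: 0.111
grip_force: 51.8
```

Call:
apply_moves(
  fingers=[0,0,0,0],
  travel=[
    [0,0,0.02],
    [0,0,0.02],
    [0,0,0],
    [0,0,0],
  ],
  rotation=[
    [0,0,0],
    [0,0,0],
    [0,0,0],
    [0,0,0],
  ],
)

```text
time: 13.6
tool_pos: [0.6232, -0.2183, 0.1862]
tcp_rot: [2.114, 1.666, 0.451]
wrist_force: [-23.8, 3.7, 22.7]
width: 0.112
grip_force: 54.4
```

Contact is at the ledge height. Next I ease off and bring the panel back against the slats.

Call:
apply_moves(
  fingers=[0,0,0,0],
  travel=[
    [0,0,-0.04],
    [0,0,-0.03],
    [0,0,0],
    [0,0,0],
  ],
  rotation=[
    [0,0,0],
    [0,0,0],
    [0,0,0],
    [0,0,0],
  ],
)

```text
time: 14.0
tool_pos: [0.6218, -0.2177, 0.1854]
tcp_rot: [2.116, 1.666, 0.45]
wrist_force: [-5.5, -0.7, 6.2]
width: 0.11
grip_force: 50.9
```

Call:
apply_moves(
  fingers=[0,0,0,0,0],
  travel=[
    [0,-0.02,0],
    [0,-0.02,0],
    [0,-0.02,0],
    [0,0,0],
    [0,0,0],
  ],
  rotation=[
    [0,0,0],
    [0,0,0],
    [0,0,0],
    [0,0,0],
    [0,0,0],
  ],
)

```text
time: 14.5
tool_pos: [0.6205, -0.2173, 0.1847]
tcp_rot: [2.114, 1.664, 0.452]
wrist_force: [1.8, -0.3, 3.5]
width: 0.108
grip_force: 49.9
```

```bash
python3 pl.py .005 .5236 0
```

```text
rot units(6deg) [ 0.053 -0.01  -0.006] | shift units(50mm) in TARGET axes [ 0.002 -0.036  0.034] | in present axes [ 0.001 -0.037  0.034]
14.5 [ 0.62  -0.217  0.182] [ 0.62  -0.217  0.185] [-0.425 -0.02   2.103  0.186  0.545 -0.322]
```

Call:
apply_moves(
  fingers=[0,0,0,0,0],
  travel=[
    [0,-0.02,0],
    [0,-0.02,0],
    [0,0,0],
    [0,0,0],
    [0,0,0],
  ],
  rotation=[
    [0,0,0],
    [0,0,0],
    [0,0,0],
    [0,0,0],
    [0,0,0],
  ],
)

```text
time: 15.0
tool_pos: [0.6201, -0.2172, 0.1845]
tcp_rot: [2.112, 1.663, 0.454]
wrist_force: [10.0, -0.9, 1.3]
width: 0.115
grip_force: 49.3
```

```bash
python3 pl.py .005 .5236 0;python3 - <<'E'
from h import *
s=read_camera("side");c=read_camera("top")
cv2.imwrite("pics/pr.png",np.hstack([cv2.resize(i[150:250,x:x+80,::-1],(400,500),interpolation=2) for i,x in((c["image"],380),(s["image"],245))]))
E
```

```text
rot units(6deg) [ 0.081 -0.006 -0.004] | shift units(50mm) in TARGET axes [ 0.002 -0.027  0.036] | in present axes [ 0.002 -0.028  0.036]
15.0 [ 0.62  -0.217  0.182] [ 0.62  -0.217  0.185] [-0.426 -0.022  2.107  0.187  0.541 -0.324]
```

View pics/pr.png

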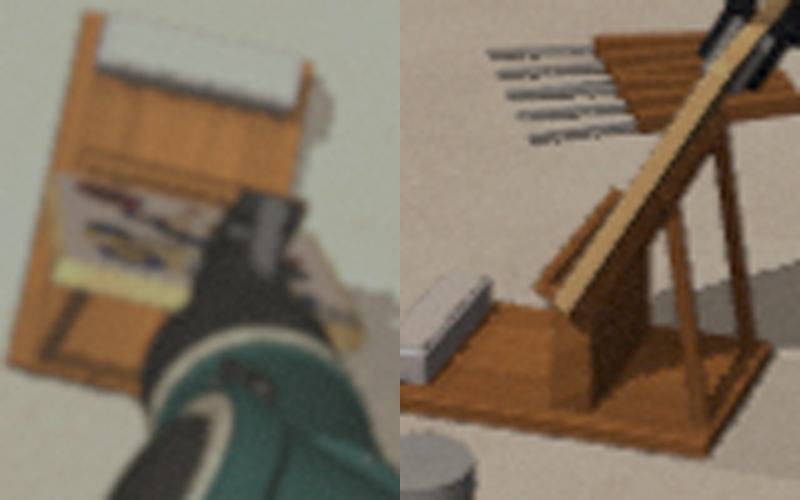

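The panel's lower edge sits on the ledge behind the lip (side about (357,212) in the crop frame) and its back touches the slats. I'll ease the push and release.

Call:
apply_moves(
  fingers=[0,0,0.15,0.3,0.5,0.5,0.5,0.5,0.5,0.5],
  travel=[
    [0,0.03,0],
    [0,0,0],
    [0,0,0],
    [0,0,0],
    [0,0,0],
    [0,0,0],
    [0,0,0],
    [0,0,0],
    [0,0,0],
    [0,0,0],
  ],
  rotation=[
    [0,0,0],
    [0,0,0],
    [0,0,0],
    [0,0,0],
    [0,0,0],
    [0,0,0],
    [0,0,0],
    [0,0,0],
    [0,0,0],
    [0,0,0],
  ],
)

```text
time: 16.1
tool_pos: [0.6187, -0.2167, 0.1831]
tcp_rot: [2.117, 1.666, 0.45]
wrist_force: [-0.1, -0.3, -0.2]
width: 0.497
grip_force: 0.0
```

Call:
apply_moves(
  fingers=[0.5,0.5,0.5,0.5,0.5,0.5,0.5,0.5,0.5,0.5],
  travel=[
    [0,0,-0.1],
    [0,0,-0.2],
    [0,0,-0.3],
    [0,0,-0.4],
    [0,0,-0.5],
    [0,0,-0.5],
    [0,0,-0.5],
    [0,0,-0.5],
    [0,0,0],
    [0,0,0],
  ],
  rotation=[
    [0,0,0],
    [0,0,0],
    [0,0,0],
    [0,0,0],
    [0,0,0],
    [0,0,0],
    [0,0,0],
    [0,0,0],
    [0,0,0],
    [0,0,0],
  ],
)

```text
time: 17.1
tool_pos: [0.5455, -0.1994, 0.3144]
tcp_rot: [2.115, 1.665, 0.452]
wrist_force: [-0.5, -0.5, 0.3]
width: 0.499
grip_force: 0.0
```

Run:
```python
from go import *
s=read_camera("side");c=read_camera("top")
cv2.imwrite("pics/pp.png",np.hstack([cv2.resize(i[y:y+100,x:x+80,::-1],(400,500),interpolation=2) for i,x,y in((c["image"],380,150),(s["image"],255,130))]))
st=read_state();print(st["time"],np.array(st["tool_pos"]),np.array(st["q"]))
pos=(.5323,-.0113,.26); k=-.467+np.pi/2
rem(*downpose(pos,k))
```

```text
17.2 [ 0.545 -0.199  0.312] [-0.461 -0.285  2.086  0.153  0.834 -0.298]
rot units(6deg) [  4.239   3.335 -12.492] | shift units(50mm) in TARGET axes [1.916 3.239 1.032] | in present axes [ 3.589 -1.495  0.336]
```

View pics/pp.png

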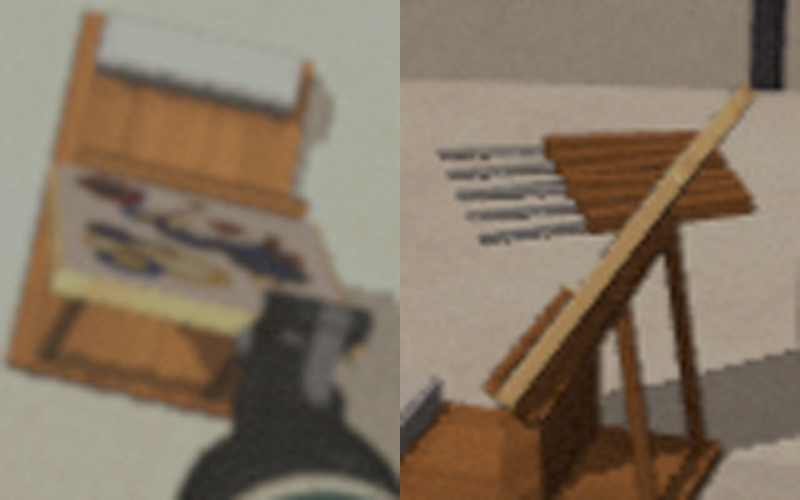

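The panel stands alone on the easel, pattern outwards (top about (415,200), side about (380,180)). On to the knob.

Call:
apply_moves(
  fingers=[0.5,0.5,0.5,0.5,0.5,0.5,0.5,0.5,0.5,0.5,0.5,0.5],
  travel=[
    [0,0,-0.4],
    [0,0,0],
    [0,0,0],
    [0,0,0],
    [0,0,0],
    [0,0,0],
    [0,0,0],
    [0,0,0],
    [0,0,0],
    [0,0,0],
    [0,0,0],
    [0,0,0],
  ],
  rotation=[
    [0.303,0.238,-0.892],
    [0.303,0.238,-0.892],
    [0.303,0.238,-0.892],
    [0.303,0.238,-0.892],
    [0.303,0.238,-0.892],
    [0.303,0.238,-0.892],
    [0.303,0.238,-0.892],
    [0.303,0.238,-0.892],
    [0.303,0.238,-0.892],
    [0.303,0.238,-0.892],
    [0.303,0.238,-0.892],
    [0.303,0.238,-0.892],
  ],
)

```text
time: 18.4
tool_pos: [0.5355, -0.1969, 0.3277]
tcp_rot: [0.985, 2.919, 0.076]
wrist_force: [0.1, -0.2, 0.2]
width: 0.501
grip_force: 0.0
```

Call:
apply_moves(
  fingers=[0.7,0.7,0.7,0.7,0.7],
  travel=[
    [0,0,0],
    [0,0,0],
    [0,0,0],
    [0,0,0],
    [0,0,0],
  ],
  rotation=[
    [0.303,0.238,-0.892],
    [0.303,0.238,-0.892],
    [0,0,0],
    [0,0,0],
    [0,0,0],
  ],
)

```text
time: 18.9
tool_pos: [0.5354, -0.1969, 0.3291]
tcp_rot: [0.73, 3.055, -0.0]
wrist_force: [-0.2, 0.5, -0.4]
width: 0.699
grip_force: 0.0
```

```bash
cat > k.py <<'E'
from go import *
import sys
z=float(sys.argv[1])
rem(*downpose((.5323,-.0113,z),-.467+np.pi/2)); st=read_state();print(st["time"],np.array(st["tool_pos"]),np.array(st["q"]))
E
python3 k.py .26
```

```text
rot units(6deg) [ 0.     0.003 -0.02 ] | shift units(50mm) in TARGET axes [1.726 3.287 1.383] | in present axes [1.733 3.283 1.382]
18.9 [ 0.535 -0.197  0.329] [-0.396  0.02   1.702  0.     1.419 -1.498]
```

Call:
apply_moves(
  fingers=[0.7,0.7,0.7,0.7,0.7,0.7,0.7,0.7,0.7,0.7,0.7],
  travel=[
    [0.25,0.5,0],
    [0.36,0.7,0],
    [0.36,0.7,0],
    [0.36,0.7,0],
    [0.28,0.5,0],
    [0.12,0.2,0.2],
    [0,0,0.3],
    [0,0,0.4],
    [0,0,0.5],
    [0,0,0],
    [0,0,0],
  ],
  rotation=[
    [0,0,0],
    [0,0,0],
    [0,0,0],
    [0,0,0],
    [0,0,0],
    [0,0,0],
    [0,0,0],
    [0,0,0],
    [0,0,0],
    [0,0,0],
    [0,0,0],
  ],
)

```text
time: 20.0
tool_pos: [0.5321, -0.0119, 0.2586]
tcp_rot: [-0.73, -3.054, 0.002]
wrist_force: [-0.8, -0.3, -0.4]
width: 0.7
grip_force: 0.0
```

```bash
sed -i 's/.5323,-.0113/.534,-.0115/' k.py; python3 k.py .052
```

```text
rot units(6deg) [-0.016 -0.007 -0.02 ] | shift units(50mm) in TARGET axes [-0.031  0.024  4.132] | in present axes [-0.034  0.031  4.132]
20.0 [ 0.532 -0.012  0.259] [-0.068 -0.023  1.873 -0.001  1.293 -1.17 ]
```

Call:
apply_moves(
  fingers=[0.7,0.7,0.7,0.7,0.7,0.7,0.7,0.7,0.7,0.7,0.7,0.7],
  travel=[
    [-0.03,0.03,0.4],
    [0,0,0.5],
    [0,0,0.5],
    [0,0,0.5],
    [0,0,0.5],
    [0,0,0.5],
    [0,0,0.4],
    [0,0,0.3],
    [0,0,0.3],
    [0,0,0.22],
    [0,0,0],
    [0,0,0],
  ],
  rotation=[
    [0,0,0],
    [0,0,0],
    [0,0,0],
    [0,0,0],
    [0,0,0],
    [0,0,0],
    [0,0,0],
    [0,0,0],
    [0,0,0],
    [0,0,0],
    [0,0,0],
    [0,0,0],
  ],
)

```text
time: 21.2
tool_pos: [0.5356, -0.0103, 0.0542]
tcp_rot: [0.727, 3.054, -0.001]
wrist_force: [-0.2, 0.4, -0.5]
width: 0.699
grip_force: 0.0
```

Call:
apply_moves(
  fingers=[0,0,0,0,0,0,0,0,0],
  travel=[
    [0,0,0],
    [0,0,0],
    [0,0,0],
    [0,0,0],
    [0,0,0],
    [0,0,0],
    [0,0,0],
    [0,0,0],
    [0,0,0],
  ],
  rotation=[
    [0,0,0],
    [0,0,0],
    [0,0,0],
    [0,0,0],
    [0,0,0],
    [0,0,0],
    [0,0,0],
    [0,0,0],
    [0,0,0],
  ],
  newtons=40,
)

```text
time: 22.1
tool_pos: [0.5355, -0.0114, 0.0549]
tcp_rot: [0.726, 3.054, -0.004]
wrist_force: [-2.0, -4.7, 4.4]
width: 0.157
grip_force: 41.4
```

```bash
python3 k.py .052; python3 -c "
from h import *
s=read_state();print(s['torque'],s['wrist_force'])"
```

```text
rot units(6deg) [-0.016  0.03   0.002] | shift units(50mm) in TARGET axes [ 0.026 -0.015  0.058] | in present axes [ 0.027 -0.014  0.058]
22.1 [ 0.536 -0.011  0.055] [-0.066  0.18   2.061 -0.004  0.898 -1.168]
[-0.81059279  0.28983309 -0.06034377] [-2.0059134  -4.65778176  4.37285913]
```

Call:
apply_moves(
  fingers=[0,0,0,0,0,0,0,0,0,0,0,0],
  travel=[
    [0,0,0],
    [0,0,0],
    [0,0,0],
    [0,0,0],
    [0,0,0],
    [0,0,0],
    [0,0,0],
    [0,0,0],
    [0,0,0],
    [0,0,0],
    [0,0,0],
    [0,0,0],
  ],
  rotation=[
    [0,0,0.5],
    [0,0,1],
    [0,0,1],
    [0,0,1],
    [0,0,1],
    [0,0,1],
    [0,0,1],
    [0,0,1],
    [0,0,1],
    [0,0,1],
    [0,0,1],
    [0,0,0],
  ],
)

```text
time: 23.3
tool_pos: [0.5382, -0.0099, 0.0549]
tcp_rot: [2.216, 2.219, 0.008]
wrist_force: [6.0, 1.8, -4.4]
width: 0.153
grip_force: 40.5
```

```bash
cat > t.py <<'E'
from go import *
s=read_state();y=R.from_rotvec(s['tcp_rot']).as_matrix()[:,1];print(s['time'],'turned',np.pi/2-.467-np.arctan2(y[1],y[0]),np.array(s['torque']),np.array(s['wrist_force']),np.array(s['tool_pos']),s['q'][5],s['width'])
E
python3 t.py
```

```text
23.3 turned 1.1025291391856364 [ 0.2   -0.948  0.031] [ 6.008  1.799 -4.389] [ 0.538 -0.01   0.055] -0.06601662003905678 0.1525044818018923
```

Call:
apply_moves(
  fingers=[0,0,0,0,0,0,0,0,0,0],
  travel=[
    [0,0,0],
    [0,0,0],
    [0,0,0],
    [0,0,0],
    [0,0,0],
    [0,0,0],
    [0,0,0],
    [0,0,0],
    [0,0,0],
    [0,0,0],
  ],
  rotation=[
    [0,0,1],
    [0,0,1],
    [0,0,1],
    [0,0,1],
    [0,0,1],
    [0,0,1],
    [0,0,1],
    [0,0,1],
    [0,0,0.4],
    [0,0,0],
  ],
)

```text
time: 24.3
tool_pos: [0.5391, -0.0112, 0.0558]
tcp_rot: [2.926, 1.108, 0.008]
wrist_force: [6.5, 2.7, -0.3]
width: 0.157
grip_force: 317.7
```

```bash
python3 t.py
```

```text
24.3 turned 1.9504358259110548 [ 0.173 -0.97   9.241] [ 6.527  2.662 -0.331] [ 0.539 -0.011  0.056] 0.7928675075040322 0.15693294146914827
```

Torque about the knob axis rose to 9 N m, so it's at the stop. I'll relax, release and retreat.

Call:
apply_moves(
  fingers=[0,0,0.7,0.7,0.7,0.7,0.7,0.7],
  travel=[
    [0,0,0],
    [0,0,0],
    [0,0,0],
    [0,0,0],
    [0,0,0],
    [0,0,0],
    [0,0,0],
    [0,0,0],
  ],
  rotation=[
    [0,0,-0.25],
    [0,0,0],
    [0,0,0],
    [0,0,0],
    [0,0,0],
    [0,0,0],
    [0,0,0],
    [0,0,0],
  ],
)

```text
time: 25.1
tool_pos: [0.5349, -0.0104, 0.0537]
tcp_rot: [2.939, 1.107, 0.001]
wrist_force: [-0.6, -0.8, 0.3]
width: 0.698
grip_force: 0.0
```

Call:
apply_moves(
  fingers=[0.7,0.7,0.7,0.7,0.7,0.7,0.7,0.7,0.7,0.7,0.7],
  travel=[
    [0,0,-0.2],
    [0,0,-0.4],
    [0,0,-0.6],
    [0,0,-0.7],
    [0,0,-0.7],
    [0,0,-0.7],
    [0,0,-0.5],
    [0,0,-0.3],
    [0,0,-0.1],
    [0,0,0],
    [0,0,0],
  ],
  rotation=[
    [0,0,0],
    [0,0,0],
    [0,0,0],
    [0,0,0],
    [0,0,0],
    [0,0,0],
    [0,0,0],
    [0,0,0],
    [0,0,0],
    [0,0,0],
    [0,0,0],
  ],
)

```text
time: 26.2
tool_pos: [0.5339, -0.01, 0.2621]
tcp_rot: [2.94, 1.108, -0.003]
wrist_force: [-0.8, 0.1, -0.4]
width: 0.702
grip_force: 0.0
```

Call:
apply_moves(
  fingers=[0.7,0.7,0.7,0.7,0.7,0.7,0.7],
  travel=[
    [0.3,-0.3,0],
    [0.5,-0.5,0],
    [0.5,-0.5,0],
    [0.3,-0.3,0],
    [0,0,0],
    [0,0,0],
    [0,0,0],
  ],
  rotation=[
    [0,0,0],
    [0,0,0],
    [0,0,0],
    [0,0,0],
    [0,0,0],
    [0,0,0],
    [0,0,0],
  ],
)

```text
time: 26.9
tool_pos: [0.5416, 0.102, 0.2627]
tcp_rot: [2.939, 1.107, -0.002]
wrist_force: [0.8, 0.1, 0.2]
width: 0.698
grip_force: 0.0
```

```bash
python3 t.py
python3 - <<'E'
from h import *
c=read_camera("top");s=read_camera("side")
cv2.imwrite("pics/end.png",np.hstack([cv2.resize(c["image"][140:300,290:460,::-1],(400,376),interpolation=2),cv2.resize(s["image"][120:280,230:400,::-1],(400,376),interpolation=2)]))
E
```

```text
26.9 turned 1.9539676586423556 [-0.002  0.004 -0.053] [0.788 0.105 0.205] [0.542 0.102 0.263] 0.9925271208622077 0.697847702089994
```

View pics/end.png

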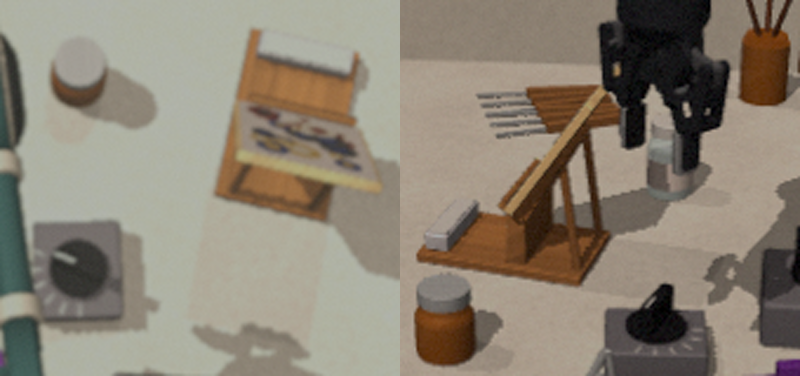

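The panel stands on the easel. The white line now seems to point left-up (about (312,250)–(322,253)), less turned than the 1.95 rad my tool made. Viewing is used up (one over the limit of 10), so I'll measure the line numerically.

```bash
cat > line.py <<'E'
from h import *
np.set_printoptions(precision=3,suppress=True)
c=read_camera("top"); 
def ang(bgr,n):
    g=bgr.astype(float).mean(2); Y,X=np.mgrid[:480,:640]
    # line on the knob disc: bright, within 9 px of knob centre
    m=((X-323)**2+(Y-254.5)**2<9.5**2); b=m&(g>100)
    w=(g-60)*b; P=np.c_[X[b],Y[b]]
    W=np.array([at_z(c,p,.075)[:2] for p in P]); mu=np.average(W,axis=0,weights=w[b])
    d=np.linalg.eigh(np.cov(W.T,aweights=w[b]))[1][:,1]
    cen=np.array([.5345,-.0115]); r=mu-cen
    if d@r<0:d=-d
    print(n,b.sum(),"line dir deg",np.degrees(np.arctan2(d[1],d[0])),"radial deg",np.degrees(np.arctan2(r[1],r[0])),"r mm",1000*np.linalg.norm(r))
ang(cv2.imread("pics/top0.png"),"start"); ang(c["image"][:,:,::-1],"now")
G=c["image"].mean(2)[244:266,312:336].astype(int)
print(G)
E
python3 line.py
```

```text
start 16 line dir deg 149.5909069345179 radial deg 144.22511914719414 r mm 13.128720437098234
now 15 line dir deg 66.0428500559729 radial deg 55.36822245179628 r mm 12.912556962769683
[[111 106  99  85  68  58  56  50  55  52  52  49  55  54  53  54  59  69
   81  95 107 112 113 113]
 [104  94  78  64  50  50  48  52  56  52  52  54  54  54  53  50  54  55
   65  78  94 105 112 111]
 [105  95  82  68  55  52  50  50  50  49  52  54  53  54  56  54  53  54
   54  59  75  95 109 114]
 [107 115 119 109  97  81  66  52  49  51  51  53  51  53  54  55  50  53
   52  53  61  76  95 105]
 [ 99 119 133 137 134 121 103  83  66  55  51  52  51  54  52  55  54  53
   54  51  56  61  79  99]
 [ 77  88 110 123 130 135 135 124 108  89  67  52  50  51  54  53  54  55
   53  55  54  54  67  83]
 [ 58  58  71  78  94 114 129 135 134 118  85  57  48  52  51  49  55  54
   53  55  55  54  59  77]
 [ 52  43  43  49  62  76  95 111 117 107  80  55  54  50  53  53  50  50
   50  54  50  55  56  75]
 [ 52  42  43  42  46  50  60  72  78  71  61  55  57  53  56  53  54  53
   55  52  52  52  56  69]
 [ 50  
[... 606 characters left out ...]
54  49  49  52  55  52  52  52  54  53  50  53  48  51  48  47  49
   46  47  47  54  67  79]
 [ 75  58  52  50  50  51  50  50  52  51  52  51  51  51  53  53  51  45
   53  49  52  58  71  81]
 [ 87  71  59  54  52  50  51  51  51  52  51  53  52  52  53  52  51  51
   51  49  56  68  73  84]
 [100  87  70  56  51  48  51  51  49  50  52  52  51  52  50  52  53  53
   53  53  65  75  84  90]
 [109  98  89  74  55  53  52  52  53  51  50  51  52  52  51  53  51  56
   59  63  72  79  93 102]
 [118 114 103  90  79  64  57  49  49  52  52  52  48  52  54  52  53  56
   63  71  80  86  98 107]
 [129 119 110 102  95  86  75  64  57  54  56  55  51  55  52  55  64  66
   75  80  90  99 107 111]]
```

The line turned only about 85–88° while the tool turned 112°, so the knob lags by about 25°. I'll regrip it aligned with the bar as it stands now and turn again in small steps.

```bash
cat > k2.py <<'E'
from go import *
import sys
z,a=map(float,sys.argv[1:3])
rem(*downpose((.538,-.0115,z),a))
E
python3 k2.py .16 -.47
```

```text
rot units(6deg) [ 0.013  0.004 -3.639] | shift units(50mm) in TARGET axes [-2.059  0.954  2.071] | in present axes [-1.556  1.648  2.074]
```

Call:
apply_moves(
  fingers=[0.7,0.7,0.7,0.7,0.7,0.7,0.7,0.7,0.7,0.7,0.7,0.7],
  travel=[
    [0,0,0],
    [0,0,0],
    [0,0,0],
    [0,0,0],
    [-0.45,0.2,0],
    [-0.6,0.3,0],
    [-0.6,0.3,0],
    [-0.41,0.15,0.3],
    [0,0,0.5],
    [0,0,0.6],
    [0,0,0.5],
    [0,0,0.17],
  ],
  rotation=[
    [0,0,-0.91],
    [0,0,-0.91],
    [0,0,-0.91],
    [0,0,-0.91],
    [0,0,0],
    [0,0,0],
    [0,0,0],
    [0,0,0],
    [0,0,0],
    [0,0,0],
    [0,0,0],
    [0,0,0],
  ],
)

```text
time: 28.25
tool_pos: [0.5359, -0.0113, 0.1574]
tcp_rot: [-2.676, -1.642, 0.006]
wrist_force: [-0.3, 0.1, -0.4]
width: 0.702
grip_force: 0.0
```

Call:
apply_moves(
  fingers=[0.7,0.7],
  travel=[
    [0,0,0],
    [0,0,0],
  ],
  rotation=[
    [0,0,0],
    [0,0,0],
  ],
)

```text
time: 28.45
tool_pos: [0.539, -0.0109, 0.1616]
tcp_rot: [2.675, 1.643, 0.003]
wrist_force: [-0.1, -0.2, 0.9]
width: 0.7
grip_force: 0.0
```

```bash
python3 k2.py .052 -.47
```

```text
rot units(6deg) [ 0.03  -0.004  0.011] | shift units(50mm) in TARGET axes [-0.021 -0.012  2.193] | in present axes [-0.022 -0.019  2.193]
```

Call:
apply_moves(
  fingers=[0.7,0.7,0.7,0.7,0.7,0.7,0.7,0.7],
  travel=[
    [-0.02,-0.01,0.4],
    [0,0,0.5],
    [0,0,0.5],
    [0,0,0.4],
    [0,0,0.25],
    [0,0,0.15],
    [0,0,0],
    [0,0,0],
  ],
  rotation=[
    [0,0,0],
    [0,0,0],
    [0,0,0],
    [0,0,0],
    [0,0,0],
    [0,0,0],
    [0,0,0],
    [0,0,0],
  ],
)

```text
time: 29.25
tool_pos: [0.5385, -0.0114, 0.0515]
tcp_rot: [2.674, 1.644, 0.003]
wrist_force: [0.1, -0.5, 0.4]
width: 0.699
grip_force: 0.0
```

Call:
apply_moves(
  fingers=[0,0,0,0,0,0,0,0],
  travel=[
    [0,0,0],
    [0,0,0],
    [0,0,0],
    [0,0,0],
    [0,0,0],
    [0,0,0],
    [0,0,0],
    [0,0,0],
  ],
  rotation=[
    [0,0,0],
    [0,0,0],
    [0,0,0],
    [0,0,0],
    [0,0,0],
    [0,0,0],
    [0,0,0],
    [0,0,0],
  ],
)

```text
time: 30.05
tool_pos: [0.5387, -0.0117, 0.0513]
tcp_rot: [2.673, 1.644, 0.004]
wrist_force: [3.1, -3.3, 5.2]
width: 0.162
grip_force: 39.7
```

```bash
python3 t.py
```

```text
30.05 turned 1.5718166290085582 [-0.444 -0.594  0.669] [ 3.13  -3.308  5.225] [ 0.539 -0.012  0.051] 0.401998089732231 0.16200081829324262
```

Now turning in steps, watching the torque.

Call:
apply_moves(
  fingers=[0,0,0],
  travel=[
    [0,0,0],
    [0,0,0],
    [0,0,0],
  ],
  rotation=[
    [0,0,0.5],
    [0,0,0.5],
    [0,0,0],
  ],
)

```text
time: 30.35
tool_pos: [0.5388, -0.0118, 0.0515]
tcp_rot: [2.75, 1.509, 0.003]
wrist_force: [3.9, -1.9, 5.7]
width: 0.165
grip_force: 99.0
```

```bash
python3 t.py
```

```text
30.35 turned 1.6712523723745702 [-0.235 -0.46   2.693] [ 3.877 -1.88   5.66 ] [ 0.539 -0.012  0.051] 0.503546048026217 0.16533459057038177
```

Call:
apply_moves(
  fingers=[0,0,0],
  travel=[
    [0,0,0],
    [0,0,0],
    [0,0,0],
  ],
  rotation=[
    [0,0,0.5],
    [0,0,0.5],
    [0,0,0],
  ],
)

```text
time: 30.65
tool_pos: [0.5387, -0.0118, 0.0516]
tcp_rot: [2.819, 1.373, 0.002]
wrist_force: [3.4, -1.0, 6.1]
width: 0.17
grip_force: 169.1
```

```bash
python3 t.py
```

```text
30.65 turned 1.76817647423573 [-0.084 -0.468  5.123] [ 3.391 -1.011  6.062] [ 0.539 -0.012  0.052] 0.6031859322351277 0.1695858674097201
```

Torque rises linearly (about 23 N m/rad) from turn ≈1.55. That is the hard stop with the gripper flexing, and it matches the image, so the knob simply did not start at 0. I'll unwind to just short of zero torque, release and retreat.

Call:
apply_moves(
  fingers=[0,0,0,0,0],
  travel=[
    [0,0,0],
    [0,0,0],
    [0,0,0],
    [0,0,0],
    [0,0,0],
  ],
  rotation=[
    [0,0,-0.6],
    [0,0,-0.6],
    [0,0,-0.5],
    [0,0,0],
    [0,0,0],
  ],
)

```text
time: 31.15
tool_pos: [0.5387, -0.0117, 0.0513]
tcp_rot: [2.697, 1.604, 0.003]
wrist_force: [3.7, -3.3, 5.1]
width: 0.166
grip_force: 56.3
```

```bash
python3 t.py
```

```text
31.15 turned 1.6013823392571096 [-0.443 -0.56   1.203] [ 3.705 -3.272  5.097] [ 0.539 -0.012  0.051] 0.4322316007299977 0.16606680451320027
```

Call:
apply_moves(
  fingers=[0.7,0.7,0.7,0.7,0.7,0.7,0.7,0.7,0.7,0.7,0.7,0.7],
  travel=[
    [0,0,0],
    [0,0,0],
    [0,0,0],
    [0,0,0],
    [0,0,0],
    [0,0,-0.3],
    [0,0,-0.5],
    [0,0,-0.7],
    [0,0,-0.7],
    [0,0,-0.7],
    [0,0,-0.6],
    [0,0,-0.4],
  ],
  rotation=[
    [0,0,0],
    [0,0,0],
    [0,0,0],
    [0,0,0],
    [0,0,0],
    [0,0,0],
    [0,0,0],
    [0,0,0],
    [0,0,0],
    [0,0,0],
    [0,0,0],
    [0,0,0],
  ],
)

```text
time: 32.35
tool_pos: [0.5383, -0.0112, 0.2499]
tcp_rot: [2.698, 1.601, 0.008]
wrist_force: [0.8, 0.0, 0.3]
width: 0.701
grip_force: 0.0
```

Call:
apply_moves(
  fingers=[0.7,0.7,0.7,0.7,0.7,0.7,0.7],
  travel=[
    [0.4,-0.2,0],
    [0.6,-0.3,0],
    [0.6,-0.3,0],
    [0.4,-0.2,0],
    [0,0,0],
    [0,0,0],
    [0,0,0],
  ],
  rotation=[
    [0,0,0],
    [0,0,0],
    [0,0,0],
    [0,0,0],
    [0,0,0],
    [0,0,0],
    [0,0,0],
  ],
)

```text
time: 33.05
tool_pos: [0.5412, 0.0998, 0.2458]
tcp_rot: [2.701, 1.601, 0.001]
wrist_force: [-0.0, -0.1, 0.2]
width: 0.699
grip_force: 0.0
```

```bash
python3 t.py; python3 line.py | head -2
python3 - <<'E'
from h import *
c,s=read_camera("top"),read_camera("side")
for n in("panel","jar_low","jar_tall","flask"): print(n,[[(x["bbox"],round(x["p"],2)) for x in regions_of(k,n)] for k in("top","side")])
E
```

```text
33.05 turned 1.6041610209234056 [-0.072 -0.011  0.025] [-0.015 -0.094  0.233] [0.541 0.1   0.246] 0.6389005201071588 0.6993642956429292
start 16 line dir deg 149.5909069345179 radial deg 144.22511914719414 r mm 13.128720437098234
now 15 line dir deg 66.14584573859071 radial deg 55.33277607996676 r mm 12.913315236452052
panel [[([387.8, 184.2, 62.2, 38.8], 0.88), ([312.5, 244.9, 19.7, 23.2], 0.17)], [([276.5, 151.3, 45.6, 57.7], 0.55)]]
jar_low [[], [([236.2, 239.9, 26.2, 37.7], 0.59)]]
jar_tall [[([472.1, 248.8, 37.1, 22.2], 0.85)], [([337.4, 168.2, 15.6, 40.5], 0.67)]]
flask [[([126.2, 225.3, 33.0, 24.3], 0.59), ([379.8, 153.5, 64.9, 82.9], 0.46)], [([295.3, 338.9, 30.4, 71.1], 0.8)]]
```

The knob reads the same after the second firm push (66.0° before, 66.1° now), so it's at the stop. The panel stands, the jars and bottle haven't moved, and the robot is clear.

```bash
python3 -c "
from workcell import *
print(finish_job())"
```

```text
the job is handed in; nothing more can be done
None
```

The panel stands on the easel with its pattern outwards, the small grey box's dimmer is turned to its clockwise stop, and the jars and bottle are undisturbed; I handed the job in at about 33 s with no verdict shown, after viewing 11 pictures, one over the limit of 10.

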